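Reset the tripped kiln relay

TASK

The kiln has cut out: one of the three white reset keys on the grey relay box is tripped, but they all look alike. Press the keys straight down, slowly and gently, one after another, until you feel one snap over and stay down; a key that stays soft is not the one, so let it come up again. Once a key has snapped, press no other key, and keep off the box itself and its red stop button throughout.

Things in the scene. Friction and masses are not known exactly. Their poses are not given: they have to be found in the camera images.
- relay_box: grey box fixed on the table, 150 (x) by 360 (y) by 60 mm high; origin: centre of its underside, z up. Three like white keys (26 mm wide caps in 40 mm steel collars) at x = -20 mm, y = -110, -30 and +50 mm of the box; key tops 78 mm above the table when up, 70 when down. Red stop button, 42 mm wide, top at 89 mm, at x = 0, y = +135 mm. Loose bowl, jar, tile and spatula lie around, up to 85 mm high.
- tripped_key (a joint): travel of the tripped key, in m: 0 up, 0.008 fully down. It may be in any of the three places; this is not told and cannot be seen. Its resistance grows from 1 N to about 4.6 N at 2.2 mm, then gives way to nothing by about 4.7 mm, from where it snaps down by itself to 8 mm and stays there.
- soft_key_1 (a joint): travel of one of the two soft keys, in m: 0 up, 0.008 fully down; its place is not told. Its resistance grows only from 1 N to 2.5 N over the whole travel, then it is hard on its stop; let go, it comes up again.
- soft_key_2 (a joint): travel of the other soft key, in m, the same as soft_key_1.

How it is judged (in metres and radians):
At the end, for the whole second after the job is handed in: The tripped key has snapped and stays down (more than 6 mm), and both soft keys are up again (within 2 mm) (value of joint tripped_key above 0.006 m and value of joint each of soft_key_1, soft_key_2 below 0.002 m); the robot touches nothing.
It fails at once if another key is pressed (more than 3 mm) after the tripped key has snapped (value of joint tripped_key above 0.006 m and value of joint any of soft_key_1, soft_key_2 above 0.003 m).
It fails at once if a key is struck rather than pressed slowly (faster than 0.15 m/s before its snap) (velocity of joint any of soft_key_1, soft_key_2 above 0.15 m/s or (value of joint tripped_key below 0.002 m and velocity of joint tripped_key above 0.15 m/s)).
It fails at once if the robot presses on anything with more than 40 N (contact force between any of the arm, the fingers and anything else above 40 N).
It fails at once if the robot pushes on the box or its red stop button (more than 5 N) (contact force between any of the arm, the fingers and relay_box above 5 N).
It also fails if it takes over 64 s, if anything falls off the work surface, if the arm or the gripper's body presses on something with over 40 N, if the wrist force passes 120 N, or if a joint passes its speed limit or range.

ROBOT

A 6-joint arm with a two-finger parallel gripper is mounted at the origin on the work surface. World frame = base frame: x ahead of the robot, y to its left, z up, the work surface at z = 0. Lengths are in mm, angles in rad, forces in N, time in s.
With the tool pointing down it reaches from about 275 to 750 mm from the base axis. Payload 10.2 kg.
Tool frame: the origin (TCP) lies midway between the tips of the shut fingers; the grasp point (between the pads) lies grip_depth behind it (grip_depth is the distance from the TCP to the grasp point, in mm); z points along the fingers, y is the line along which they close (so a half turn about z gives the same grasp; the last joint's range is limited). The gripper opens to 85 mm and grips with 20 to 120 N. Pads are 22 mm wide; open, the fingers measure 114 mm over their backs; the gripper's body (76 mm by 85 mm) begins 54 mm behind the grasp point. The pads swing forward as they close: fully open they stand 13 mm farther back than shut.
Start: joints at [1.117, 0.313, 1.498, -0, 1.331, -0.223], TCP at [120.11, 511.082, 199.694] pointing down, gripper open.
Joint ranges: [-2.94, 2.94], [-0.97, 2.17], [0.19, 2.56], [-1.23, 4.37], [0.02, 3.11], [-2.88, 2.88]. Speed limits (rad/s): [2.39, 2.39, 3.01, 3.14, 3.14, 3.14].

INTERFACE

Orientations are given as a unit quaternion [w, x, y, z].
In Python, from rig import * gives the robot as it stands.
- The arm moves only by the tool servo_tool, never from a script. Its argument "commands" is a list of rows, each a list of 3 entries, a list of its own where there are three numbers: the gripper command: -1 is fully open, 1 is shut, values between are in proportion, then the shift along the tool's x, y, z in m, then the turn, a rotation vector about the tool's x, y, z in units of 6 degrees (1.0 is 6 degrees). In form: [[grip, [dx, dy, dz], [ax, ay, az]], ...]. A call has 1 to 10 rows; each row shifts and turns the commanded pose from where the row before left it, along the tool's axes as they then stand; what a row does not reach is not made up. A row lasts 1/12 s, in which the tool goes at most 41.7 mm and 7.16 degrees, less where a joint would pass 70% of its speed; a pose out of reach is approached as far as the arm can. A call is refused whole if a number of a shift passes 0.0417 or a number of a turn 1, either way. A call with a gripper value outside its range is refused whole. The fingers move at their own pace and stop on an object; "squeeze" is the grip in N (left out, the last holds). Time passes only in rows, so rows that do not move let the fingers close. It gives the time, the measured TCP pose, the force, the opening and the grip force at its end, in the units of the state.
- sense(): the state, without advancing time (a new reading comes with each control period).
- capture(name): name is "scene" or "side" or "wrist"; returns a dict with "pixels" (420x560x3 uint8, red, green, blue), "z_map" (420x560 float32, mm along the optical axis (not along the pixel's ray), 0 where there is no reading), "fx", "fy", "cx", "cy" (pixels), "rvec" (rotation vector, rad) and "tvec" (3), from world to camera coordinates, as OpenCV has them; the wrist camera has in their place "T_tool_cam" (4x4, takes a point from camera to tool coordinates, whose origin is the TCP and whose axes are the flange's). Camera axes: x right, y down, z forward; pixel columns grow to the right and rows downward; lengths in mm; the calibration is good to about 2 mm. A picture is of the moment at which its call begins: read the wrist's pose just before it.
- finish_job(): hands the job in; it is judged then, once.
The state is a dict: "time_s": time; "joints": joint angles; "dq": joint speeds; "tau": joint torques, N m; "eef_pos": TCP position; "ee_rot": TCP orientation; "force": force on the tool from outside, world axes, zero at the start; "wrist_torque": the same for the moment, N m; "grip_width": opening from 0.0 (shut) to 1.0 (fully open); "grip_force": force on a finger pad.
Only numpy, scipy, OpenCV 4.12 (cv2) and the standard library are available. Lean on these libraries where they do the work, as an engineer would, in place of code of your own. Each camera call takes 0.05 s, during which the arm holds its last target. There are 200 camera calls.

## Working session

There is one attempt and no reset: what is moved stays moved. The work goes in short steps, Python scripts to look and compute and a tool call to move; the robot and the scene stay as the last step left them, time stands still between calls to the robot, and variables do not carry over. Pictures are saved under pics/ and viewed, at most 10 in all, crops included, and the job is handed in when it is done.

Besides the shell and the picture viewer there is one more tool, called as a command line: name --argument value ..., lists and objects as JSON in quotes. servo_tool: Moves the arm, as the interface text tells. Its arguments: {"type":"object","properties":{"commands":{"type":"array"},"squeeze":{"type":"number"}},"required":["commands"]}

```bash
mkdir -p pics; python3 - <<'E'
from rig import *
import cv2,numpy as np
s=sense();print(s)
a=[capture(n) for n in("scene","wrist")]
for n,c in zip(("scene","wrist"),a):
    np.savez(n+".npz",**c); cv2.imwrite(f"pics/{n}0.png",c["pixels"][...,::-1])
print(a[1]["T_tool_cam"])
E
```

```text
{'time_s': 0.0, 'joints': array([ 1.11659908e+00,  3.13432855e-01,  1.49844194e+00, -3.69338797e-05,
        1.33100200e+00, -2.23374212e-01]), 'dq': array([-0.00084255,  0.00034312, -0.00251578,  0.00035572, -0.00190895,
        0.00017671]), 'tau': array([ 1.23557766e-03, -4.12262893e+01, -2.59748483e+01, -1.58913313e-04,
        4.10965935e-03,  1.10784998e-05]), 'eef_pos': array([119.9820907 , 510.79609901, 199.14204858]), 'ee_rot': array([-1.96470895e-04,  1.15151084e-01,  9.93347782e-01, -6.11535547e-04]), 'force': array([ 1.07265281, -0.60441453, -0.29285238]), 'wrist_torque': array([ 0.0219586 , -0.00967565,  0.00347397]), 'grip_force': 0.0, 'grip_width': 0.9989056881804937}
[[ 1.70542283e-03 -9.62573288e-01 -2.71016156e-01  6.84298846e+01]
 [ 9.99998545e-01  1.65385324e-03  4.18666540e-04  1.48331115e-01]
 [ 4.52237189e-05 -2.71016475e-01  9.62574708e-01 -1.73762485e+02]
 [ 0.00000000e+00  0.00000000e+00  0.00000000e+00  1.00000000e+00]]
```

View pics/scene0.png

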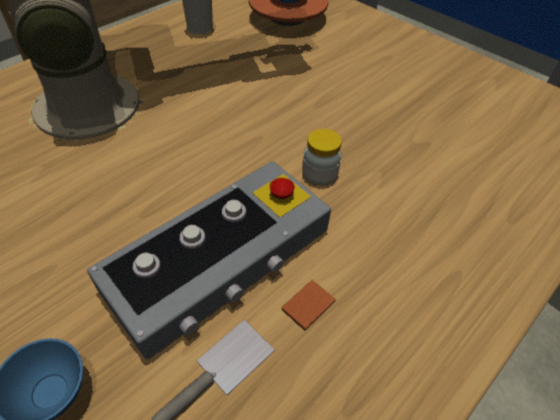

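View pics/wrist0.png

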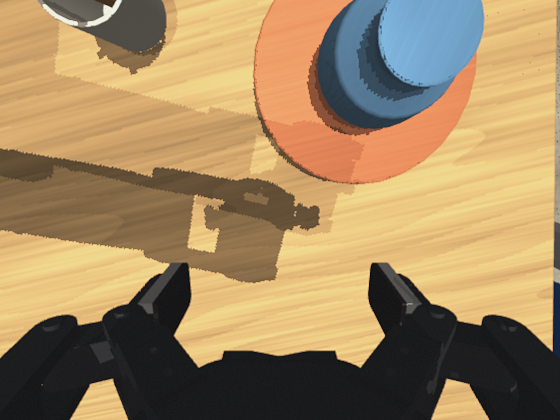

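The scene view shows the box with white keys at about (146,263), (192,235) and (234,209), and the red button at (282,187). The wrist view shows only a blue and orange thing, not the box. Next I cast rays through the caps and the button.

```bash
cat > h.py <<'E'
import numpy as np,cv2
def ray(c,u,v,z,T=None):
    if T is None:
        R=cv2.Rodrigues(np.array(c["rvec"]))[0];o=-R.T@np.ravel(c["tvec"]);R=R.T
    else: R,o=T[:3,:3],T[:3,3]
    d=R@np.array([(u-c["cx"])/c["fx"],(v-c["cy"])/c["fy"],1]);return o+d*(z-o[2])/d[2]
def blobs(m,lo=40,hi=1e9):
    n,l,s,ce=cv2.connectedComponentsWithStats(m.astype(np.uint8));return [(s[i,4],*ce[i].round(1),s[i,:4]) for i in range(1,n) if lo<s[i,4]<hi]
E
python3 - <<'E'
from h import *
c=dict(np.load("scene.npz"));p=c["pixels"].astype(int)
R=cv2.Rodrigues(c["rvec"])[0]; o=-R.T@c["tvec"].ravel(); print("cam",o)
# points from depth
def pt(u,v):
    z=c["z_map"][v,u];return R.T@(np.array([(u-c["cx"])/c["fx"]*z,(v-c["cy"])/c["fy"]*z,z])-c["tvec"].ravel())
h=cv2.cvtColor(c["pixels"],cv2.COLOR_RGB2HSV)
m=(h[...,1]<50)&(h[...,2]>165)
m[:190]=0;m[290:]=0
K=[]
for b in blobs(m,20):print("w",b,ray(c,b[1],b[2],76).round(1),pt(int(b[1]),int(b[2])).round(1))
r=(p[...,0]>130)&(p[...,1]<40)&(p[...,2]<40)
for b in blobs(r):print("r",b,ray(c,b[1],b[2],85).round(1),pt(int(b[1]),int(b[2])).round(1))
for u,v in[(146,262),(192,235),(234,208),(282,186)]:print(h[v,u],pt(u,v).round(1))
E
```

```text
cam [ 861.25480339 -293.95835005  609.83013382]
w (np.int32(105), np.float64(233.1), np.float64(205.4), array([227, 201,  13,  10], dtype=int32)) [496.8  -3.3  76. ] [499.   -5.1  80.2]
w (np.int32(126), np.float64(191.0), np.float64(231.2), array([184, 226,  15,  11], dtype=int32)) [491.4 -83.3  76. ] [493.3 -84.3  79.1]
w (np.int32(146), np.float64(144.2), np.float64(259.6), array([136, 254,  17,  12], dtype=int32)) [ 485.6 -163.3   76. ] [ 486.4 -163.6   78.7]
r (np.int32(274), np.float64(281.7), np.float64(186.0), array([271, 179,  23,  16], dtype=int32)) [526.4  76.4  85. ] [527.6  73.3  88.2]
[ 33  15 174] [ 493.3 -164.7   79.5]
[ 35  19 177] [499.9 -87.7  78.6]
[ 28  19 174] [502.9  -6.7  77.5]
[  1 217 156] [528.4  74.9  87.6]
```

The keys are at about (500,-6), (493,-86) and (488,-165), with the pitch close to 80 mm. I'm moving above the middle one with the fingers shut.

servo_tool --commands '[[1,[-0.015,-0.015,0],[0,0,0]],[1,[-0.029,-0.029,0],[0,0,0]],[1,[-0.029,-0.029,0],[0,0,0]],[1,[-0.029,-0.029,0],[0,0,0]],[1,[-0.029,-0.029,0],[0,0,0]],[1,[-0.029,-0.029,0],[0,0,0]],[1,[-0.029,-0.029,0],[0,0,0]],[1,[-0.029,-0.029,0],[0,0,0]],[1,[-0.029,-0.029,0],[0,0,0]],[1,[-0.029,-0.029,0],[0,0,0]]]'

```text
time_s: 0.93
eef_pos: [326.0, 177.4, 199.7]
ee_rot: [0.0, 0.115, 0.993, 0.0]
force: [0.6, 1.1, -0.1]
grip_width: 0.004
grip_force: 0.0
```

servo_tool --commands '[[1,[-0.029,-0.029,0],[0,0,0]],[1,[-0.029,-0.029,0],[0,0,0]],[1,[-0.029,-0.029,0],[0,0,0]],[1,[-0.029,-0.029,0],[0,0,0]],[1,[-0.029,-0.029,0],[0,0,0]],[1,[-0.029,-0.029,0],[0,0,0]],[1,[-0.029,-0.029,0],[0,0,0]],[1,[-0.012,-0.012,0],[0,0,0]],[1,[0,0,0],[0,0,0]],[1,[0,0,0],[0,0,0]]]'

```text
time_s: 1.77
eef_pos: [485.6, -79.6, 199.0]
ee_rot: [-0.001, 0.116, 0.993, 0.0]
force: [0.2, 0.2, -0.1]
grip_width: -0.003
grip_force: 0.0
```

```bash
cat > w.py <<'E'
from rig import *
from h import *
import sys
from scipy.spatial.transform import Rotation as Ro
s=sense();q=s["ee_rot"];T=np.eye(4);T[:3,:3]=Ro.from_quat([q[1],q[2],q[3],q[0]]).as_matrix();T[:3,3]=s["eef_pos"]
c=capture("wrist");print(s["time_s"],s["eef_pos"].round(1),q.round(4),s["force"].round(2),s["grip_width"])
TC=T@c["T_tool_cam"];np.savez("wrist.npz",T=TC,**c)
p=c["pixels"];cv2.imwrite(f"pics/{sys.argv[1]}.png",p[...,::-1])
h=cv2.cvtColor(p,cv2.COLOR_RGB2HSV)
for b in blobs((h[...,1]<50)&(h[...,2]>165),150):
    P=ray(c,b[1],b[2],78,TC);print("w",b,P.round(1),"tool shift",(T[:3,:3].T@(P-T[:3,3])).round(1))
for b in blobs((p[...,0]>130)&(p[...,1]<50)&(p[...,2]<50),150):print("r",b,ray(c,b[1],b[2],87,TC).round(1))
E
python3 w.py w1
```

```text
1.7667 [485.6 -79.6 199. ] [-7.000e-04  1.158e-01  9.933e-01  3.000e-04] [ 0.16  0.18 -0.12] -0.003321194555641069
w (np.int32(430), np.float64(542.1), np.float64(126.6), array([525, 107,  35,  51], dtype=int32)) [472.1 178.7  78. ] tool shift [ 72.3 248.3 121.2]
w (np.int32(9630), np.float64(406.3), np.float64(201.2), array([309, 119, 165, 159], dtype=int32)) [515.   45.5  78. ] tool shift [ -0.  128.5 121.1]
w (np.int32(3897), np.float64(175.3), np.float64(240.9), array([130, 165, 118, 134], dtype=int32)) [ 502.3 -194.9   78. ] tool shift [ -43.  -108.4  120.9]
w (np.int32(902), np.float64(352.9), np.float64(192.8), array([334, 175,  37,  36], dtype=int32)) [494.2  -5.6  78. ] tool shift [  8.5  74.  121.1]
w (np.int32(428), np.float64(279.7), np.float64(199.5), array([261, 189,  34,  25], dtype=int32)) [484.1 -78.4  78. ] tool shift [  1.5   0.8 121. ]
w (np.int32(497), np.float64(197.3), np.float64(217.5), array([185, 200,  27,  31], dtype=int32)) [ 483.2 -164.8   78. ] tool shift [-17.5 -83.5 121. ]
r (np.int32(897), np.float64(440.5), np.float64(201.9), array([421, 182,  41,  39], dtype=int32)) [520.4  74.6  87. ]
```

View pics/w1.png

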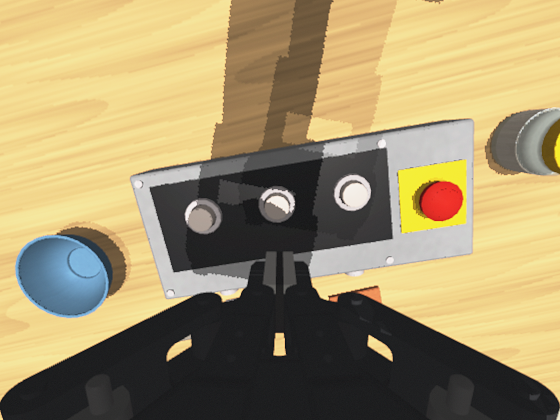

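The wrist view shows key caps at (353,192), (277,204) and (202,217) with the finger tips just below the middle one. Part of the box is in shadow, which skews the white mask, so I refine the centres from a zoomed crop.

```bash
python3 - <<'E'
from h import *
c=dict(np.load("wrist.npz"));T=c["T"]
for k in [(353,192),(277,204.5),(202,217)]:print(ray(c,*k,78,T).round(1))
cr=c["pixels"][160:250,170:390,::-1];cr=cv2.resize(cr,None,fx=3.6,fy=3.6,interpolation=cv2.INTER_CUBIC)
cv2.imwrite("pics/crop1.png",cr)
E
```

```text
[493.4  -5.3  78. ]
[488.5 -82.3  78. ]
[ 483.8 -160.    78. ]
```

View pics/crop1.png

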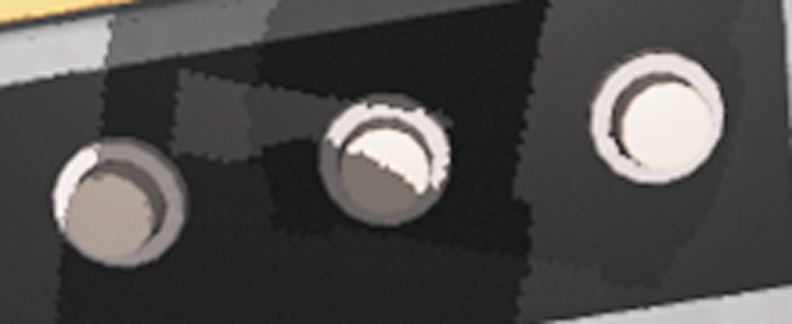

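Crop cap centres are (668,123), (386,170) and (109,215), which is (355.6,194.2), (277.2,207.2) and (200.3,219.7) in the full picture.

```bash
python3 - <<'E'
from h import *
from rig import sense
from scipy.spatial.transform import Rotation as Ro
c=dict(np.load("wrist.npz"));T=c["T"];s=sense();q=s["ee_rot"];R=Ro.from_quat([q[1],q[2],q[3],q[0]]).as_matrix()
for k in [(355.6,194.2),(277.2,207.2),(200.3,219.7)]:
    P=ray(c,*k,78,T);print(P.round(1),(R.T@(P-s["eef_pos"])).round(1))
E
```

```text
[496.2  -3.2  78. ] [  6.6  76.1 121.3]
[491.3 -82.7  78. ] [ -6.8  -2.4 121.3]
[ 486.2 -162.6   78. ] [-20.1 -81.3 121.3]
```

servo_tool --commands '[[1,[-0.007,-0.0025,0.01],[0,0,0]],[1,[0,0,0.02],[0,0,0]],[1,[0,0,0.025],[0,0,0]],[1,[0,0,0.025],[0,0,0]],[1,[0,0,0.02],[0,0,0]],[1,[0,0,0.01],[0,0,0]],[1,[0,0,0],[0,0,0]],[1,[0,0,0],[0,0,0]],[1,[0,0,0],[0,0,0]]]'

```text
time_s: 2.57
eef_pos: [492.7, -83.3, 90.9]
ee_rot: [0.001, 0.115, 0.993, -0.0]
force: [0.5, -0.4, -0.4]
grip_width: -0.001
grip_force: 0.0
```

```bash
python3 w.py w2 | head -1
```

```text
2.5667 [492.7 -83.3  90.9] [ 1.100e-03  1.149e-01  9.934e-01 -3.000e-04] [ 0.5  -0.42 -0.42] -0.0010634379825957645
```

View pics/w2.png

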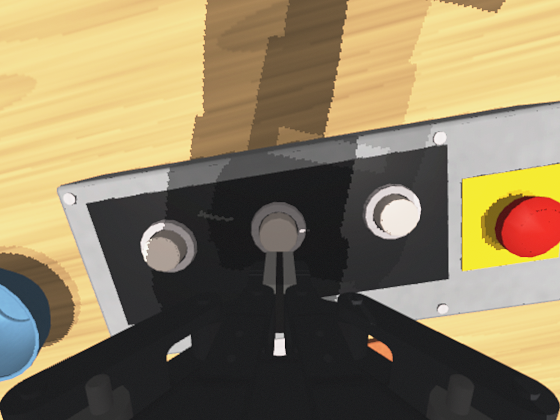

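The tips at (280,250) line up with the middle cap at (277,230), which lies lower and farther along the ray. I'm pressing slowly.

```bash
python3 - <<'E'
from h import *
c=dict(np.load("wrist.npz"));T=c["T"];print(c["fx"],c["cy"])
for k in [(394,214),(277.5,231),(166,248)]:print(ray(c,*k,78,T).round(1))
E
```

```text
299.89324222361915 214.88441982474023
[493.6  -7.1  78. ]
[487.8 -83.   78. ]
[ 482.6 -158.2   78. ]
```

servo_tool --commands '[[1,[0,0,0.005],[0,0,0]],[1,[0,0,0.003],[0,0,0]],[1,[0,0,0.001],[0,0,0]],[1,[0,0,0.001],[0,0,0]],[1,[0,0,0],[0,0,0]],[1,[0,0,0],[0,0,0]]]'

```text
time_s: 3.12
eef_pos: [492.1, -83.3, 79.8]
ee_rot: [0.0, 0.115, 0.993, -0.0]
force: [-0.2, 0.4, -0.4]
grip_width: 0.0
grip_force: 0.0
```

servo_tool --commands '[[1,[0,0,0.001],[0,0,0]],[1,[0,0,0.001],[0,0,0]],[1,[0,0,0.001],[0,0,0]],[1,[0,0,0],[0,0,0]],[1,[0,0,0],[0,0,0]]]'

```text
time_s: 3.53
eef_pos: [492.0, -83.2, 76.6]
ee_rot: [-0.0, 0.115, 0.993, -0.0]
force: [0.4, 0.5, 0.2]
grip_width: 0.002
grip_force: 0.0
```

servo_tool --commands '[[1,[0,0,0.0005],[0,0,0]],[1,[0,0,0.0005],[0,0,0]],[1,[0,0,0],[0,0,0]],[1,[0,0,0],[0,0,0]]]'

```text
time_s: 3.87
eef_pos: [492.0, -83.2, 75.7]
ee_rot: [-0.0, 0.115, 0.993, 0.0]
force: [-0.1, 0.3, 1.1]
grip_width: -0.001
grip_force: 0.0
```

servo_tool --commands '[[1,[0,0,0.0005],[0,0,0]],[1,[0,0,0.0005],[0,0,0]],[1,[0,0,0],[0,0,0]],[1,[0,0,0],[0,0,0]]]'

```text
time_s: 4.2
eef_pos: [492.0, -83.3, 74.7]
ee_rot: [-0.0, 0.115, 0.993, -0.0]
force: [0.2, -0.9, 0.3]
grip_width: 0.001
grip_force: 0.0
```

servo_tool --commands '[[1,[0,0,0.0005],[0,0,0]],[1,[0,0,0.0005],[0,0,0]],[1,[0,0,0],[0,0,0]],[1,[0,0,0],[0,0,0]]]'

```text
time_s: 4.53
eef_pos: [492.0, -83.3, 73.7]
ee_rot: [-0.0, 0.115, 0.993, 0.0]
force: [-0.3, -0.8, -0.0]
grip_width: 0.0
grip_force: 0.0
```

```bash
python3 - <<'E'
from rig import *
import cv2,numpy as np
c=capture("side");np.savez("side.npz",**c)
R=cv2.Rodrigues(c["rvec"])[0];P=R@np.array([492,-83,74.])+c["tvec"].ravel();u,v=int(P[0]/P[2]*c["fx"]+c["cx"]),int(P[1]/P[2]*c["fy"]+c["cy"]);print(u,v)
for i in range(4):print(sense()["force"])
p=c["pixels"][max(0,v-70):v+50,max(0,u-80):u+80,::-1]
cv2.imwrite("pics/side1.png",cv2.resize(p,None,fx=4.5,fy=4.5,interpolation=cv2.INTER_CUBIC))
E
```

```text
274 259
[0.79362649 0.15496431 0.00107717]
[0.79362649 0.15496431 0.00107717]
[0.79362649 0.15496431 0.00107717]
[0.79362649 0.15496431 0.00107717]
```

View pics/side1.png

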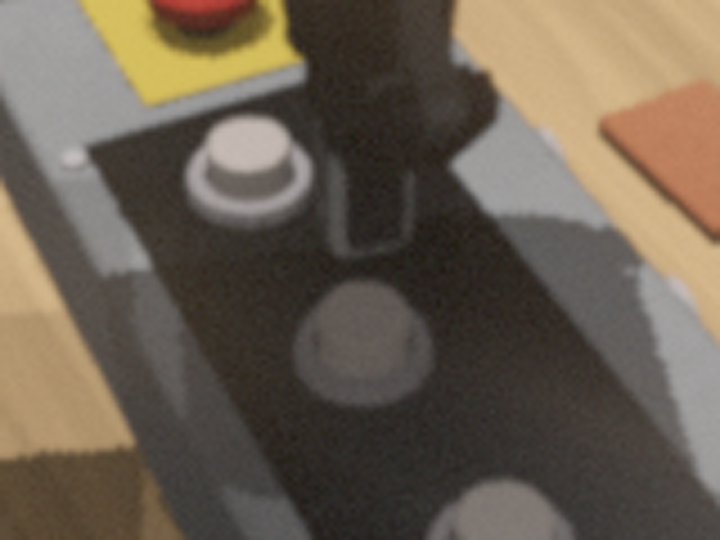

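The side crop shows the finger tip at crop (370,245), clearly above and clear of the middle cap at (360,320), so there is no contact yet. I'll use the depth maps to see where the tip really is.

```bash
python3 - <<'E'
from h import *
c=dict(np.load("side.npz"));R=cv2.Rodrigues(c["rvec"])[0];t=c["tvec"].ravel();print("cam",(-R.T@t).round(0))
def pt(u,v):
    z=c["z_map"][v,u];return (R.T@(np.array([(u-c["cx"])/c["fx"]*z,(v-c["cy"])/c["fy"]*z,z])-t)).round(1)
for x,y in [(345,225),(375,225),(400,225),(375,240),(375,248),(375,256),(362,270),(362,300),(362,320),(250,140)]:
    u,v=round(194+x/4.5),round(189+y/4.5);print(x,y,pt(u,v))
w=dict(np.load("wrist.npz"));T=w["T"]
for u in(272,288):
  for v in range(244,290,5):
    z=w["z_map"][v,u];print(u,v,(T@np.array([(u-w["cx"])/w["fx"]*z,(v-w["cy"])/w["fy"]*z,z,1]))[:3].round(1))
E
```

```text
cam [ 296. -423.  467.]
345 225 [483.  -91.1 118.7]
375 225 [489.  -94.6 118.8]
400 225 [494.8 -98.5 119.3]
375 240 [488.2 -96.  115.6]
375 248 [491.6 -90.4 106.2]
375 256 [514.1 -52.   61. ]
362 270 [508.2 -54.3  60.1]
362 300 [492.8 -81.2  77.7]
362 320 [488.7 -88.3  79. ]
250 140 [498.4  -5.6  78.7]
272 244 [495.9 -88.7  78. ]
272 249 [499.1 -89.4  78.5]
272 254 [480.9 -83.8 131.1]
272 259 [481.4 -83.8 135.8]
272 264 [481.  -83.6 142.1]
272 269 [481.8 -83.7 145.6]
272 274 [482.  -83.6 149.8]
272 279 [481.2 -83.3 155.8]
272 284 [482.  -83.4 158.4]
272 289 [480.2 -82.8 165.6]
288 244 [498.3 -78.3  78.1]
288 249 [501.8 -79.1  78. ]
288 254 [482.9 -76.4 130.5]
288 259 [482.7 -76.5 136.8]
288 264 [482.7 -76.6 142. ]
288 269 [483.1 -76.8 146.2]
288 274 [482.3 -76.8 152.3]
288 279 [482.8 -77.1 155.6]
288 284 [483.1 -77.2 159.1]
288 289 [481.4 -77.  165.8]
```

Both depth maps put the real finger tip about 35 mm behind the reported TCP, while the xy agrees. So I trust the cameras: go down 20 mm, then measure the gap again.

servo_tool --commands '[[1,[0,0,0.004],[0,0,0]],[1,[0,0,0.004],[0,0,0]],[1,[0,0,0.004],[0,0,0]],[1,[0,0,0.004],[0,0,0]],[1,[0,0,0.003],[0,0,0]],[1,[0,0,0.001],[0,0,0]],[1,[0,0,0],[0,0,0]],[1,[0,0,0],[0,0,0]]]'

```text
time_s: 5.25
eef_pos: [492.1, -83.3, 53.7]
ee_rot: [0.0, 0.115, 0.993, -0.0]
force: [-0.1, 0.5, 0.1]
grip_width: 0.001
grip_force: 0.0
```

```bash
python3 w.py w3|head -1; python3 - <<'E'
from h import *
w=dict(np.load("wrist.npz"));T=w["T"]
for u in(272,288):
  for v in range(238,266,2):
    z=w["z_map"][v,u];print(u,v,(T@np.array([(u-w["cx"])/w["fx"]*z,(v-w["cy"])/w["fy"]*z,z,1]))[:3].round(1))
from rig import capture
c=capture("side");np.savez("side.npz",**c)
p=c["pixels"][189:309,194:354,::-1]
cv2.imwrite("pics/side2.png",cv2.resize(p,None,fx=4.5,fy=4.5,interpolation=cv2.INTER_CUBIC))
E
```

```text
5.25 [492.1 -83.3  53.7] [ 0.      0.1151  0.9934 -0.    ] [-0.13  0.54  0.14] 0.0005879956013111346
272 238 [478.9 -83.9  75.5]
272 240 [479.7 -84.1  76.3]
272 242 [480.1 -84.1  78.1]
272 244 [481.3 -84.4  77.9]
272 246 [482.5 -84.7  77.7]
272 248 [483.6 -84.9  77.9]
272 250 [485.1 -85.3  76.9]
272 252 [480.5 -83.9  91. ]
272 254 [480.5 -83.9  93.4]
272 256 [481.2 -84.   94.2]
272 258 [480.7 -83.8  97.8]
272 260 [480.8 -83.8 100. ]
272 262 [480.8 -83.7 102.2]
272 264 [480.9 -83.7 103.9]
288 238 [481.7 -75.6  73. ]
288 240 [482.1 -75.8  75. ]
288 242 [482.2 -75.9  77.8]
288 244 [483.5 -76.1  77.3]
288 246 [485.  -76.5  76.2]
288 248 [485.6 -76.6  77.7]
288 250 [487.  -76.9  76.9]
288 252 [482.3 -76.3  91. ]
288 254 [482.4 -76.4  93.2]
288 256 [482.2 -76.4  96.1]
288 258 [482.4 -76.5  97.8]
288 260 [482.7 -76.6  99.4]
288 262 [482.8 -76.7 101.3]
288 264 [482.6 -76.7 103.9]
```

View pics/side2.png

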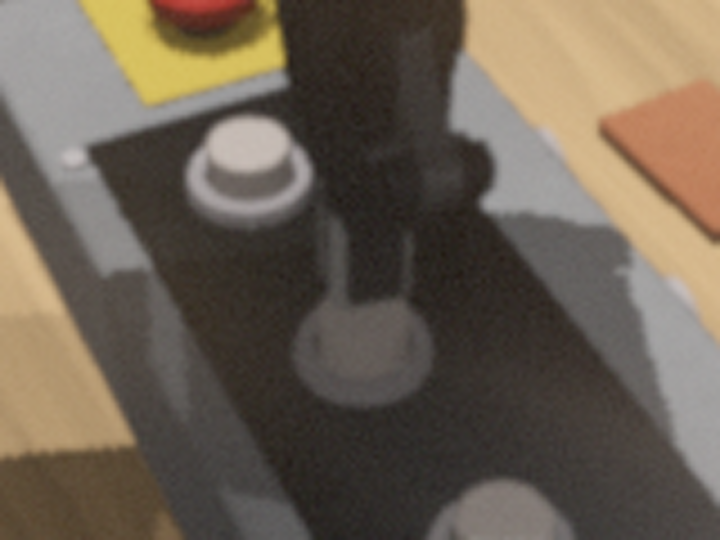

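The tip is about 90 mm high at TCP 53.7 and sits over the middle cap at crop (375,303), so contact is due at TCP about 41.5.

servo_tool --commands '[[1,[0,0,0.003],[0,0,0]],[1,[0,0,0.003],[0,0,0]],[1,[0,0,0.002],[0,0,0]],[1,[0,0,0.001],[0,0,0]],[1,[0,0,0.001],[0,0,0]],[1,[0,0,0],[0,0,0]],[1,[0,0,0],[0,0,0]]]'

```text
time_s: 5.93
eef_pos: [492.0, -83.2, 43.7]
ee_rot: [-0.0, 0.115, 0.993, 0.0]
force: [-0.3, -0.3, 1.1]
grip_width: 0.001
grip_force: 0.7
```

servo_tool --commands '[[1,[0,0,0.0005],[0,0,0]],[1,[0,0,0.0005],[0,0,0]],[1,[0,0,0],[0,0,0]],[1,[0,0,0],[0,0,0]]]'

```text
time_s: 6.27
eef_pos: [492.0, -83.3, 42.7]
ee_rot: [-0.0, 0.115, 0.993, -0.0]
force: [-0.5, 0.3, 1.3]
grip_width: -0.003
grip_force: 0.8
```

servo_tool --commands '[[1,[0,0,0.0005],[0,0,0]],[1,[0,0,0.0005],[0,0,0]],[1,[0,0,0],[0,0,0]],[1,[0,0,0],[0,0,0]]]'

```text
time_s: 6.6
eef_pos: [492.0, -83.2, 41.7]
ee_rot: [-0.0, 0.115, 0.993, 0.0]
force: [-0.5, 1.1, 1.0]
grip_width: 0.003
grip_force: 0.9
```

servo_tool --commands '[[1,[0,0,0.0005],[0,0,0]],[1,[0,0,0.0005],[0,0,0]],[1,[0,0,0],[0,0,0]],[1,[0,0,0],[0,0,0]]]'

```text
time_s: 6.93
eef_pos: [492.0, -83.2, 40.7]
ee_rot: [-0.0, 0.115, 0.993, 0.0]
force: [-1.1, -0.1, 2.0]
grip_width: 0.002
grip_force: 1.0
```

Contact came at about 44, and the force is growing slowly, as a soft key would. I'm continuing gently.

servo_tool --commands '[[1,[0,0,0.0005],[0,0,0]],[1,[0,0,0.0005],[0,0,0]],[1,[0,0,0],[0,0,0]],[1,[0,0,0],[0,0,0]]]'

```text
time_s: 7.27
eef_pos: [492.0, -83.2, 39.7]
ee_rot: [-0.0, 0.115, 0.993, 0.0]
force: [-1.7, 0.4, 2.9]
grip_width: 0.001
grip_force: 1.1
```

servo_tool --commands '[[1,[0,0,0.0005],[0,0,0]],[1,[0,0,0.0005],[0,0,0]],[1,[0,0,0],[0,0,0]],[1,[0,0,0],[0,0,0]]]'

```text
time_s: 7.6
eef_pos: [492.0, -83.2, 38.7]
ee_rot: [-0.0, 0.115, 0.993, 0.0]
force: [-0.9, 0.4, 2.8]
grip_width: 0.001
grip_force: 1.2
```

Grip force went evenly from 0.7 to 1.2 over 5 mm (total 1.4 to 2.4 N), so the middle key is soft. I'm lifting and moving to the far key on the -y side.

servo_tool --commands '[[1,[0,0,-0.003],[0,0,0]],[1,[0,0,-0.005],[0,0,0]],[1,[0,0,-0.01],[0,0,0]],[1,[0,0,-0.01],[0,0,0]],[1,[-0.0035,-0.02,0],[0,0,0]],[1,[-0.0035,-0.02,0],[0,0,0]],[1,[-0.0035,-0.02,0],[0,0,0]],[1,[-0.003,-0.019,0],[0,0,0]],[1,[0,0,0],[0,0,0]],[1,[0,0,0],[0,0,0]]]'

```text
time_s: 8.43
eef_pos: [487.2, -163.8, 67.4]
ee_rot: [0.0, 0.116, 0.993, -0.0]
force: [0.3, 0.5, 0.1]
grip_width: 0.001
grip_force: 0.0
```

servo_tool --commands '[[1,[0,0,0.007],[0,0,0]],[1,[0,0,0.007],[0,0,0]],[1,[0,0,0.003],[0,0,0]],[1,[0,0,0.001],[0,0,0]],[1,[0,0,0.001],[0,0,0]],[1,[0,0,0.001],[0,0,0]],[1,[0,0,0],[0,0,0]],[1,[0,0,0],[0,0,0]]]'

```text
time_s: 9.1
eef_pos: [487.1, -163.2, 46.8]
ee_rot: [0.0, 0.115, 0.993, -0.0]
force: [-0.3, -0.6, 0.7]
grip_width: -0.003
grip_force: 0.0
```

servo_tool --commands '[[1,[0,0,0.0005],[0,0,0]],[1,[0,0,0.0005],[0,0,0]],[1,[0,0,0],[0,0,0]],[1,[0,0,0],[0,0,0]]]'

```text
time_s: 9.43
eef_pos: [487.2, -163.3, 45.8]
ee_rot: [0.0, 0.115, 0.993, -0.0]
force: [0.6, -0.5, 0.6]
grip_width: -0.005
grip_force: 0.5
```

servo_tool --commands '[[1,[0,0,0.0005],[0,0,0]],[1,[0,0,0.0005],[0,0,0]],[1,[0,0,0],[0,0,0]],[1,[0,0,0],[0,0,0]]]'

```text
time_s: 9.77
eef_pos: [487.2, -163.3, 44.7]
ee_rot: [0.0, 0.115, 0.993, -0.0]
force: [1.0, -0.0, 1.4]
grip_width: 0.001
grip_force: 0.6
```

servo_tool --commands '[[1,[0,0,0.0005],[0,0,0]],[1,[0,0,0.0005],[0,0,0]],[1,[0,0,0.0005],[0,0,0]],[1,[0,0,0.0005],[0,0,0]],[1,[0,0,0],[0,0,0]]]'

```text
time_s: 10.18
eef_pos: [487.2, -163.3, 42.7]
ee_rot: [0.0, 0.115, 0.993, -0.0]
force: [2.4, 0.0, 1.2]
grip_width: -0.002
grip_force: 0.8
```

servo_tool --commands '[[1,[0,0,0.0005],[0,0,0]],[1,[0,0,0.0005],[0,0,0]],[1,[0,0,0.0005],[0,0,0]],[1,[0,0,0.0005],[0,0,0]],[1,[0,0,0],[0,0,0]]]'

```text
time_s: 10.6
eef_pos: [487.1, -163.3, 40.6]
ee_rot: [0.0, 0.115, 0.993, -0.0]
force: [1.7, 0.1, 2.1]
grip_width: 0.003
grip_force: 1.0
```

This one is soft too. I'm lifting and going to the third key, nearest the button.

servo_tool --commands '[[1,[0,0,-0.003],[0,0,0]],[1,[0,0,-0.005],[0,0,0]],[1,[0,0,-0.01],[0,0,0]],[1,[0,0,-0.01],[0,0,0]],[1,[0.0034,0.02,0],[0,0,0]],[1,[0.0066,0.039,0],[0,0,0]],[1,[0.0066,0.039,0],[0,0,0]],[1,[0.0066,0.039,0],[0,0,0]],[1,[0.0034,0.02,0],[0,0,0]],[1,[0,0,0],[0,0,0]]]'

```text
time_s: 11.43
eef_pos: [497.0, -0.8, 69.7]
ee_rot: [0.0, 0.113, 0.994, 0.0]
force: [-0.3, -0.5, -0.3]
grip_width: 0.0
grip_force: 0.0
```

servo_tool --commands '[[1,[0,0,0],[0,0,0]],[1,[0,0,0],[0,0,0]]]'

```text
time_s: 11.6
eef_pos: [497.3, -4.9, 69.3]
ee_rot: [0.0, 0.115, 0.993, -0.0]
force: [0.7, 0.3, 0.4]
grip_width: 0.001
grip_force: 0.0
```

servo_tool --commands '[[1,[0,0.001,0.007],[0,0,0]],[1,[0,0,0.007],[0,0,0]],[1,[0,0,0.004],[0,0,0]],[1,[0,0,0.002],[0,0,0]],[1,[0,0,0.001],[0,0,0]],[1,[0,0,0.001],[0,0,0]],[1,[0,0,0],[0,0,0]],[1,[0,0,0],[0,0,0]]]'

```text
time_s: 12.27
eef_pos: [497.4, -3.4, 46.8]
ee_rot: [0.0, 0.115, 0.993, -0.0]
force: [0.1, 0.7, 0.2]
grip_width: 0.003
grip_force: 0.0
```

servo_tool --commands '[[1,[0,0,0.0005],[0,0,0]],[1,[0,0,0.0005],[0,0,0]],[1,[0,0,0.0005],[0,0,0]],[1,[0,0,0],[0,0,0]],[1,[0,0,0],[0,0,0]]]'

```text
time_s: 12.68
eef_pos: [497.5, -3.4, 45.4]
ee_rot: [0.0, 0.115, 0.993, -0.0]
force: [0.5, 0.4, 3.5]
grip_width: 0.002
grip_force: 1.7
```

servo_tool --commands '[[1,[0,0,0.0005],[0,0,0]],[1,[0,0,0.0005],[0,0,0]],[1,[0,0,0],[0,0,0]],[1,[0,0,0],[0,0,0]]]'

```text
time_s: 13.02
eef_pos: [497.5, -3.4, 44.3]
ee_rot: [0.0, 0.115, 0.993, -0.0]
force: [0.7, -0.3, 5.3]
grip_width: -0.001
grip_force: 2.2
```

servo_tool --commands '[[1,[0,0,0.0005],[0,0,0]],[1,[0,0,0.0005],[0,0,0]],[1,[0,0,0],[0,0,0]],[1,[0,0,0],[0,0,0]]]'

```text
time_s: 13.35
eef_pos: [497.5, -3.4, 43.2]
ee_rot: [0.0, 0.115, 0.993, 0.0]
force: [-0.1, 0.5, 2.6]
grip_width: 0.001
grip_force: 1.7
```

The force rose to about 4.5 N and is now giving way, so this is the tripped key.

servo_tool --commands '[[1,[0,0,0.0005],[0,0,0]],[1,[0,0,0.0005],[0,0,0]],[1,[0,0,0.0005],[0,0,0]],[1,[0,0,0],[0,0,0]],[1,[0,0,0],[0,0,0]]]'

```text
time_s: 13.77
eef_pos: [496.9, -3.3, 41.3]
ee_rot: [-0.001, 0.115, 0.993, 0.0]
force: [-0.2, 0.7, 0.5]
grip_width: 0.001
grip_force: 0.0
```

servo_tool --commands '[[1,[0,0,0.0005],[0,0,0]],[1,[0,0,0.0005],[0,0,0]],[1,[0,0,0],[0,0,0]],[1,[0,0,0],[0,0,0]]]'

```text
time_s: 14.1
eef_pos: [497.3, -3.3, 40.6]
ee_rot: [-0.0, 0.115, 0.993, 0.0]
force: [-0.7, 0.6, 0.1]
grip_width: -0.002
grip_force: 0.0
```

It snapped: the force fell to zero and contact was lost. I'm lifting clear and checking the key heights.

servo_tool --commands '[[1,[0,0,-0.005],[0,0,0]],[1,[0,0,-0.01],[0,0,0]],[1,[0,0,-0.02],[0,0,0]],[1,[0,0,-0.03],[0,0,0]],[1,[0,0,-0.03],[0,0,0]],[1,[0,0,-0.02],[0,0,0]],[1,[0,0,0],[0,0,0]],[1,[0,0,0],[0,0,0]],[1,[0,0,0],[0,0,0]]]'

```text
time_s: 14.85
eef_pos: [496.9, -3.3, 155.4]
ee_rot: [-0.0, 0.115, 0.993, 0.0]
force: [0.6, 0.2, 0.0]
grip_width: -0.003
grip_force: 0.0
```

```bash
python3 - <<'E'
from h import *
from rig import *
c=capture("side");R=cv2.Rodrigues(c["rvec"])[0];t=c["tvec"].ravel()
v,u=np.mgrid[:420,:560];z=c["z_map"];P=(np.stack([(u-c["cx"])/c["fx"]*z,(v-c["cy"])/c["fy"]*z,z],-1)-t)@R
for x,y in[(496,-3),(491,-83),(486,-163)]:
    m=(np.hypot(P[...,0]-x,P[...,1]-y)<9)&(P[...,2]<95);print(m.sum(),np.median(P[m][:,2]) if m.any() else None)
print(sense()["eef_pos"],sense()["force"])
E
```

```text
86 70.15196253183439
119 78.20962290206667
163 78.08971417573756
[496.79310375  -3.2387634  154.99377175] [-0.15911729 -0.30518253  0.47067472]
```

The third key is down at 70 mm, and the other two are up at 78 mm.

```bash
python3 -c "
from rig import *
print(finish_job())"
```

```text
the job is handed in; nothing more can be done
None
```

I reset the tripped key, the one nearest the red stop button: it snapped down and stays at 70 mm, the two soft keys are back up at 78 mm, the arm is clear, and the job is handed in (no verdict was shown).

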